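Clear the fence stop from the engraving jig

TASK

Slide the wooden fence stop along the T-slot of the rail until it meets the end block at the slot's open mouth, lift it straight out there without tipping it, and set it down on its foot lengthwise in the empty compartment of the tray, then let go. Feel for the end block and do not force or drop the stop, and leave the bowl, the gourd, the brush and the wedge where they are.

Things in the scene. Friction and masses are not known exactly. Their poses are not given: they have to be found in the camera images.
- rail: Fixed aluminium T-slot rail on the bench, 400 x 63 mm, 23 high (all sizes here in mm). Origin: centre of its underside. y axis along the slot, towards the open mouth; z up. Channel floor 6 above the bench, channel 41 wide, 12 high; above it 5 mm thick lips leave a 17 mm gap. Over 35 N between stop and rail or sleeve near the mouth fails: slide slowly, force stop about 8 N.
- slot_start (a point): Middle of the channel floor at the rail's closed end (-y), 188 from the rail's origin. Axes as the rail's.
- block_zone (a point): Channel floor 150 along +y from the rail's origin: middle of the zone where the end block may be. A steel sleeve clamped on the rail carries 3 mm cover plates (top 26 above the bench, screw heads 29), the 96 long, 40 wide lipless mouth, then a rigid end block 36 high. Each time its inner face, met by the foot, lies somewhere within 30 of this point along y: not reported, feel or see it.
- stop_mid (a point): Centre of the fence stop's wooden block: 84 long (y), 30 wide (x), 46 high. It is 45 above the stop's underside, 51 above the bench in the slot. Below: neck 12 wide, then steel T-foot 90 long, 36 wide, 8 thick under the lips (play 2.5 sideways, 4 up). 0.2-0.4 kg. y along the slot within 1 degree, z up. Grip across the 30 mm from above. Either way round is right in the tray.
- bay (a point): Centre of the floor of the empty compartment of the fixed plywood tray (122 x 135), 5 above the bench. Compartment 112 long (x axis of this point), 60 wide (y axis), walls 5 thick, rim 22 above the bench. The stop's y axis must lie along this x axis; standing there, point stop_mid is 50 above the bench.
- wedge: Loose dark wooden pad 90 x 34 x 12 lying in the tray's other compartment. Origin: centre of its underside. To be left alone.
- bowl: Loose turned wooden bowl, 120 across, 50 high. Origin: centre of its underside. To be left alone.
- gourd: Loose gourd standing on the bench, 104 across, 160 high. Origin: centre of its underside. To be left alone.
- brush: Loose brush 170 long lying on the bench. To be left alone.
Mind the look-alikes: they are no part of the job. What is shaped like the part that bears stop_mid but yellow is not meant.

How it is judged:
By the outcome, as a careful person would: the job done as asked, in the order asked, and still so for the second after the job is handed in, with the robot touching nothing.
It also fails if it takes over 48 s, if anything falls off the work surface, if the arm or the gripper's body presses on something with over 40 N, if the wrist force passes 120 N, or if a joint passes its speed limit or range.

ROBOT

A 6-joint arm with a two-finger parallel gripper is mounted at the origin on the work surface. World frame = base frame: x ahead of the robot, y to its left, z up, the work surface at z = 0. Lengths are in mm, angles in rad, forces in N, time in s.
With the tool pointing down it reaches from about 400 to 925 mm from the base axis. Payload 12.5 kg.
Tool frame: the origin (TCP) lies at the very end of the fingers, on their centre line; the grasp point (between the pads) lies grip_depth behind it (grip_depth is the distance from the TCP to the grasp point, in mm); z points along the fingers, y is the line along which they close (so a half turn about z gives the same grasp; the last joint's range is limited). The gripper opens to 95 mm and grips with 3 to 60 N. Pads are 20 mm wide; open, the fingers measure 119 mm over their backs; the gripper's body (75 mm by 180 mm) begins 59 mm behind the grasp point.
Start: joints at [1.171, 0.491, 1.559, -0, 1.092, -0.106], TCP at [180.978, 598.242, 214.661] pointing down, gripper open.
Joint ranges: [-3.1, 3.1], [-0.84, 2.19], [0.05, 2.79], [-1.13, 4.28], [0.06, 2.93], [-2.69, 2.69]. Speed limits (rad/s): [2.22, 2.22, 2.79, 3.14, 3.14, 3.14].

INTERFACE

Orientations are given as [roll, pitch, yaw] about the fixed x, y, z axes, in that order (R = Rz(yaw) Ry(pitch) Rx(roll)).
In Python, from cell import state, read_camera, job_done, grip_depth gives the robot as it stands.
- The arm moves only by the tool drive_tool, never from a script. Its argument "targets" is a list of rows, each an object with "jaw": the opening, from 0 (shut) to 1 (fully open); "travel": the shift along the tool's x, y, z in m, a list of three; "twist": the turn about the tool's z in rad. In form: [{"jaw": jaw, "travel": [tx, ty, tz], "twist": twist}, ...]. A call has 1 to 8 rows; each row is the pose to reach, as a shift and turn from the pose commanded when the call began, along the tool's axes at that moment; what a row does not reach only later rows make up. A row lasts 1/12 s, in which the tool goes at most 41.7 mm and 7.16 degrees, less where a joint would pass 70% of its speed; a pose out of reach is approached as far as the arm can. A call with a gripper value outside its range is refused whole. The fingers move at their own pace and stop on an object; the grip force is fixed at half the most. Time passes only in rows, so rows that repeat a pose let the fingers close. It gives the time, the measured TCP pose, the force, the opening and the grip force at its end, in the units of the state.
- state(): the state, without advancing time (a new reading comes with each control period).
- read_camera(name): name is "scene" or "top" or "wrist"; returns a dict with "frame" (420x560x3 uint8, red, green, blue), "fx", "fy", "cx", "cy" (pixels), "k1" (the pictures are not rectified: a ray, as slopes to the right and down, at radius r is drawn at 1 + k1 r^2 times it, then the intrinsics apply), "R" (3x3) and "t" (3): a world point X has camera coordinates R X + t. Camera axes: x right, y down, z forward; pixel columns grow to the right and rows downward; lengths in mm; the calibration is good to about 2 mm. A picture is of the moment at which its call begins. There is no depth.
- job_done(): hands the job in; it is judged then, once.
The state is a dict: "t": time; "joints": joint angles; "qvel": joint speeds; "tau": joint torques, N m; "eef_pos": TCP position; "tcp_rot": TCP orientation; "ft_force": force on the tool from outside, world axes, zero at the start; "moment": the same for the moment, N m; "opening": opening from 0.0 (shut) to 1.0 (fully open); "grip_force": force on a finger pad.
Only numpy, scipy, OpenCV 4.12 (cv2) and the standard library are available. Lean on these libraries where they do the work, as an engineer would, in place of code of your own. Each camera call takes 0.05 s, during which the arm holds its last target. There are 200 camera calls.

## Working session

There is one attempt and no reset: what is moved stays moved. The work goes in short steps, Python scripts to look and compute and a tool call to move; the robot and the scene stay as the last step left them, time stands still between calls to the robot, and variables do not carry over. Pictures are saved under pics/ and viewed, at most 10 in all, crops included, and the job is handed in when it is done.

Besides the shell and the picture viewer there is one more tool, called after "Call:" as name(argument=value, ...) on one line, values as JSON. drive_tool: Moves the arm, as the interface text tells. Its arguments: {"type":"object","properties":{"targets":{"type":"array"}},"required":["targets"]}

```bash
mkdir -p pics; cat > h.py <<'E'
import numpy as np, cv2
from cell import state, read_camera, job_done, grip_depth
def snap(name,fn):
    c=read_camera(name); cv2.imwrite('pics/'+fn,c['frame'][:,:,::-1]); np.save('pics/'+fn+'.npy',c,allow_pickle=True); return c
def load(fn): return np.load('pics/'+fn+'.npy',allow_pickle=True).item()
def ray(c,uv):
    K=np.array([[c['fx'],0,c['cx']],[0,c['fy'],c['cy']],[0,0,1.]])
    p=cv2.undistortPoints(np.array(uv,float).reshape(-1,1,2),K,np.array([c['k1'],0,0,0.])).reshape(-1,2)
    R=np.array(c['R']);t=np.array(c['t'])
    return -R.T@t,(np.c_[p,np.ones(len(p))])@R
def onz(c,uv,z):
    o,d=ray(c,uv); return o+d*((z-o[2])/d[:,2:])
def proj(c,X):
    R=np.array(c['R']);p=np.atleast_2d(X)@R.T+c['t'];p=p[:,:2]/p[:,2:]
    p=p*(1+c['k1']*(p**2).sum(1,keepdims=True)); return p*[c['fx'],c['fy']]+[c['cx'],c['cy']]
E
python3 - <<'E'
from h import *
print(state(),grip_depth)
a=snap('top','top1.png');b=snap('scene','scene1.png')
print(a['fx'],a['k1'],-np.array(a['R']).T@a['t'],a['R'])
E
```

```text
{'t': 0.0, 'joints': array([ 1.17141416e+00,  4.91550260e-01,  1.55947426e+00, -8.78660375e-06,
        1.09171620e+00, -1.05598976e-01]), 'qvel': array([ 0.00166924, -0.00163093, -0.00109404,  0.00273156,  0.00152092,
        0.00042643]), 'tau': array([-3.21597417e-04, -6.12654161e+01, -2.58187509e+01,  6.92765415e-02,
        4.82253497e-02, -7.85105476e-05]), 'eef_pos': array([180.8621837 , 597.98621414, 214.05899028]), 'tcp_rot': array([-3.14045017e+00, -1.13259646e-04,  2.84781345e+00]), 'ft_force': array([0.2861016 , 0.16623093, 0.91392255]), 'moment': array([-0.03653906, -0.0257049 , -0.01709532]), 'grip_force': 0.0, 'opening': 0.9996806493850777} 18.8
403.84228767120874 -0.0910912314590658 [ 354.89881652  -23.71571741 1279.40215418] [[-0.0024738  -0.99999006 -0.00370899]
 [-0.99410353  0.00286129 -0.10839734]
 [ 0.10840688  0.00341897 -0.99410073]]
```

View pics/top1.png

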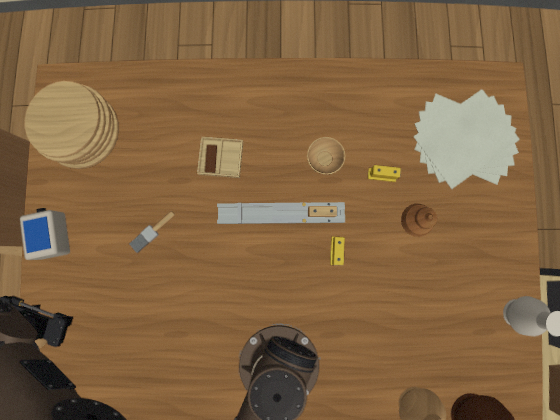

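View pics/scene1.png

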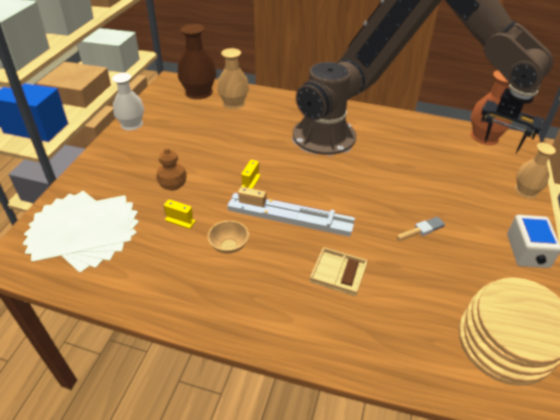

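```bash
python3 - <<'E'
from h import *
a=load('top1.png')['frame'][:,:,::-1];b=load('scene1.png')['frame'][:,:,::-1]
A=cv2.resize(a[125:275,190:355],None,fx=4.8,fy=4,interpolation=cv2.INTER_CUBIC)[:,:]
A=cv2.resize(a[190:240,205:360],(775,250),interpolation=cv2.INTER_CUBIC)
B=cv2.resize(b[170:300,220:375],(775,650),interpolation=cv2.INTER_CUBIC)[:345]
T=cv2.resize(a[130:182,190:345],(775,260),interpolation=cv2.INTER_CUBIC)
cv2.imwrite('pics/z1.png',np.vstack([A,B]))
# coarse
A0=load('top1.png')
print(onz(A0,[[217.5,213],[345,212]],23), onz(A0,[[309,211],[337,211]],74))
E
```

```text
[[ 471.99542904  190.47934444   23.        ]
 [ 474.02249503 -208.85054502   23.        ]] [[ 472.53406029  -93.16554387   74.        ]
 [ 472.27897115 -177.29499232   74.        ]]
```

View pics/z1.png

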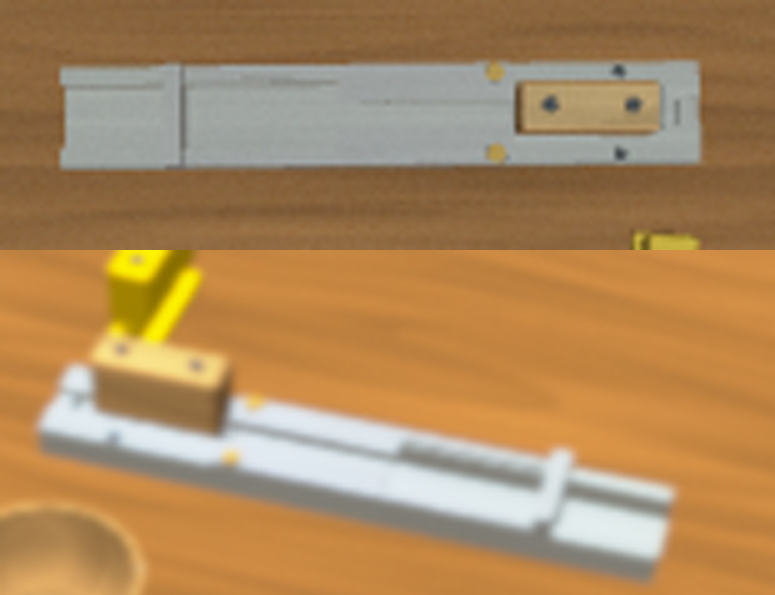

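```bash
python3 - <<'E'
from h import *
c=load('top1.png');f=c['frame'];hsv=cv2.cvtColor(f,cv2.COLOR_RGB2HSV)
def rect(m,box,z,n):
    k=np.zeros_like(m);x0,y0,x1,y1=box;k[y0:y1,x0:x1]=m[y0:y1,x0:x1]
    k=cv2.morphologyEx(k,cv2.MORPH_OPEN,np.ones((2,2)))
    cs=max(cv2.findContours(k,0,2)[0],key=cv2.contourArea)
    P=onz(c,cs.reshape(-1,2)+0.0,z)[:,:2].astype(np.float32)
    print(n,cv2.contourArea(cs),cv2.minAreaRect(P))
for p in [(231,150),(240,150),(211,158),(320,207),(250,213),(300,180)]: print(p,hsv[p[1],p[0]],end=' ')
print()
V=hsv[...,2];S=hsv[...,1]
rect(((S<60)).astype(np.uint8),(205,190,360,240),23,'rail')
rect(((V>150)&(S>60)).astype(np.uint8),(308,200,342,222),74,'stop')
rect(((V>150)).astype(np.uint8),(190,130,250,185),22,'tray')
A=cv2.resize(f[130:182,190:252],(744,624),interpolation=cv2.INTER_CUBIC)[:600,:,::-1]
cv2.imwrite('pics/tray.png',A)
E
```

```text
(231, 150) [ 21  90 168] (240, 150) [ 19  96 170] (211, 158) [ 13 162  82] (320, 207) [ 20  97 184] (250, 213) [ 70   9 167] (300, 180) [ 16 143 139] 
rail 2428.5 ((469.85247802734375, -10.305908203125), (64.57276153564453, 398.6080017089844), 0.5847868919372559)
stop 234.0 ((470.9124755859375, -138.25973510742188), (78.38104248046875, 27.140071868896484), 89.81590270996094)
tray 932.5 ((650.0890502929688, 184.66387939453125), (135.76657104492188, 118.96378326416016), 84.79061889648438)
```

View pics/tray.png

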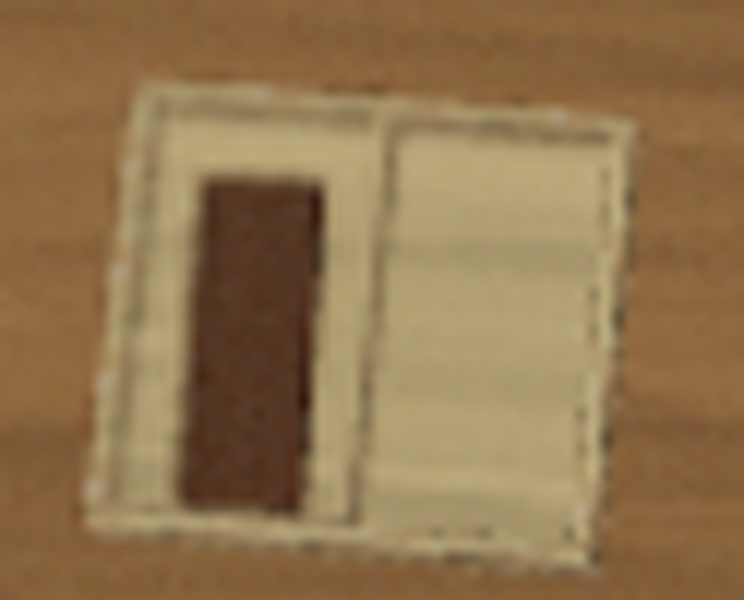

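Call:
drive_tool(targets=[{"jaw": 1, "travel": [0, 0, 0], "twist": 0.12}, {"jaw": 1, "travel": [0, 0, 0], "twist": 0.24}, {"jaw": 1, "travel": [0, 0, 0], "twist": 0.36}, {"jaw": 1, "travel": [0, 0, 0], "twist": 0.48}])

```text
t: 0.43
eef_pos: [180.9, 598.1, 214.3]
tcp_rot: [-3.141, 0.0, 2.362]
ft_force: [-0.9, -0.8, -1.4]
opening: 1.0
grip_force: 0.0
```

Call:
drive_tool(targets=[{"jaw": 1, "travel": [-0.039, -0.009, 0], "twist": 0.1}, {"jaw": 1, "travel": [-0.078, -0.018, 0], "twist": 0.2}, {"jaw": 1, "travel": [-0.117, -0.027, 0], "twist": 0.3}, {"jaw": 1, "travel": [-0.156, -0.036, 0], "twist": 0.4}, {"jaw": 1, "travel": [-0.195, -0.045, 0], "twist": 0.5}, {"jaw": 1, "travel": [-0.234, -0.054, 0], "twist": 0.6}, {"jaw": 1, "travel": [-0.273, -0.063, 0], "twist": 0.7}, {"jaw": 1, "travel": [-0.312, -0.069, 0], "twist": 0.783}])

```text
t: 1.1
eef_pos: [356.2, 328.9, 214.6]
tcp_rot: [-3.141, 0.0, 1.58]
ft_force: [0.9, 1.2, -0.3]
opening: 1.005
grip_force: 0.0
```

Call:
drive_tool(targets=[{"jaw": 1, "travel": [-0.024, 0.032, 0], "twist": 0}, {"jaw": 1, "travel": [-0.048, 0.064, 0], "twist": 0}, {"jaw": 1, "travel": [-0.072, 0.096, 0], "twist": 0}, {"jaw": 1, "travel": [-0.096, 0.128, 0], "twist": 0}, {"jaw": 1, "travel": [-0.12, 0.16, 0], "twist": 0}, {"jaw": 1, "travel": [-0.144, 0.192, 0], "twist": 0}, {"jaw": 1, "travel": [-0.168, 0.224, 0], "twist": 0}, {"jaw": 1, "travel": [-0.18, 0.24, 0], "twist": 0}])

```text
t: 1.77
eef_pos: [601.3, 151.3, 214.0]
tcp_rot: [3.141, 0.0, 1.583]
ft_force: [-0.7, 0.2, -0.1]
opening: 1.0
grip_force: 0.0
```

```bash
python3 - <<'E'
from h import *
c=snap('wrist','w1.png');s=state();print(s['eef_pos'],s['tcp_rot'],-np.array(c['R']).T@c['t'],np.array(c['R'])[2],c['fx'])
E
```

```text
[602.55475896 150.29387707 213.78124849] [3.14087226e+00 6.07460844e-04 1.58150529e+00] [601.30077475 219.71170264 383.27870225] [ 0.00285782 -0.24217352 -0.97022875] 365.4818520355021
```

View pics/w1.png

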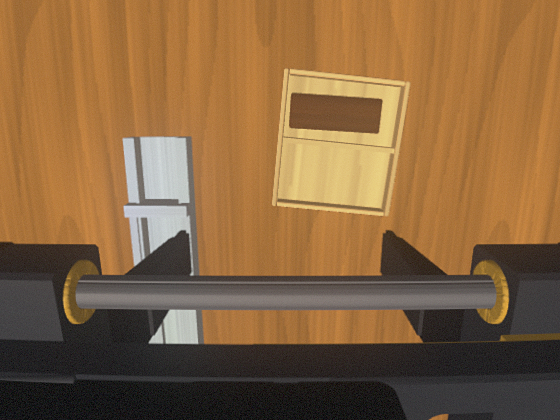

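```bash
python3 - <<'E'
from h import *
c=load('w1.png')
r=onz(c,[[286,69],[409,83],[388,215],[273,206]],22)[:,:2];print(r.round(1),'ctr',r.mean(0))
print('divider mid z22',onz(c,[[283,136.5],[395,150]],22)[:,:2].round(1))
print('inner floor edges z5?',onz(c,[[280,140],[391,152],[386,207],[278,201]],5)[:,:2].round(1))
print('rail mouth end z18-23',onz(c,[[124,138],[192,137]],23)[:,:2].round(1))
print('block top edges z36',onz(c,[[125,206],[125,217],[188,205],[188,215]],36)[:,:2].round(1))
f=c['frame'];A=f[120:240,110:210,::-1];B=f[60:225,260:425,::-1]
cv2.imwrite('pics/wz.png',np.hstack([cv2.resize(A,(400,480),interpolation=2),cv2.resize(B,(400,480),interpolation=2)]))
E
```

```text
[[601.5 259.6]
 [718.8 248.9]
 [708.3 118.2]
 [589.7 126.6]] ctr [654.55515169 188.32143142]
divider mid z22 [[599.2 196.7]
 [710.1 185. ]]
inner floor edges z5? [[596.1 192.1]
 [711.2 181.2]
 [710.4 122.3]
 [594.4 127.7]]
rail mouth end z18-23 [[442.7 194.4]
 [510.3 195.6]]
block top edges z36 [[443.2 128.6]
 [442.1 117.3]
 [506.4 130.3]
 [505.8 120.1]]
```

View pics/wz.png

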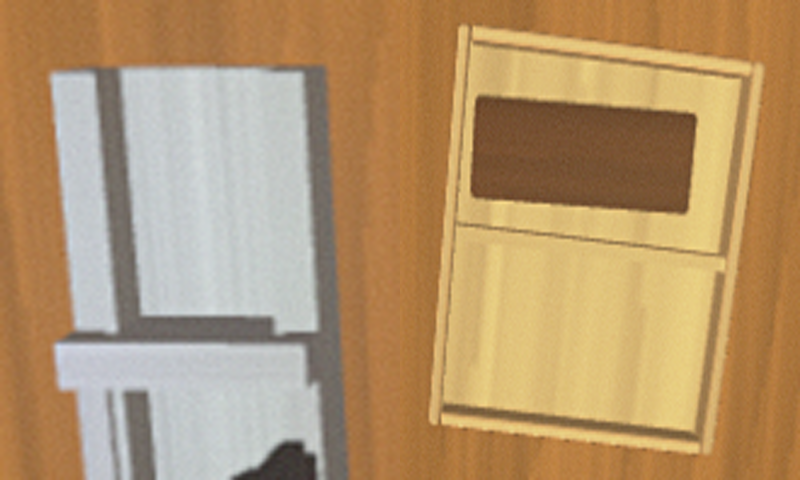

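Call:
drive_tool(targets=[{"jaw": 1, "travel": [-0.036, -0.017, 0], "twist": 0}, {"jaw": 1, "travel": [-0.072, -0.034, 0], "twist": 0}, {"jaw": 1, "travel": [-0.108, -0.051, 0], "twist": 0}, {"jaw": 1, "travel": [-0.144, -0.068, 0], "twist": 0}, {"jaw": 1, "travel": [-0.18, -0.085, 0], "twist": 0}, {"jaw": 1, "travel": [-0.216, -0.102, 0], "twist": 0}, {"jaw": 1, "travel": [-0.252, -0.119, 0], "twist": 0}, {"jaw": 1, "travel": [-0.286, -0.133, 0], "twist": 0}])

```text
t: 2.48
eef_pos: [467.8, -134.8, 214.5]
tcp_rot: [-3.141, -0.0, 1.585]
ft_force: [1.4, -0.3, 0.6]
opening: 1.001
grip_force: 0.0
```

Call:
drive_tool(targets=[{"jaw": 1, "travel": [0, 0, 0.03], "twist": 0}, {"jaw": 1, "travel": [0, 0, 0.06], "twist": 0}, {"jaw": 1, "travel": [0, 0, 0.08], "twist": 0}, {"jaw": 1, "travel": [0, 0, 0.08], "twist": 0}])

```text
t: 2.82
eef_pos: [467.6, -133.0, 131.5]
tcp_rot: [-3.136, -0.003, 1.584]
ft_force: [-0.0, 0.4, 0.0]
opening: 0.998
grip_force: 0.0
```

```bash
python3 - <<'E'
from h import *
c=snap('wrist','w2.png');s=state();print(s['eef_pos'],s['tcp_rot'],-np.array(c['R']).T@c['t'])
E
```

```text
[ 468.54198149 -133.19692369  133.40605865] [-3.13815396e+00 -1.68853722e-03  1.58462243e+00] [468.51061944 -65.11850327 300.88693689]
```

View pics/w2.png

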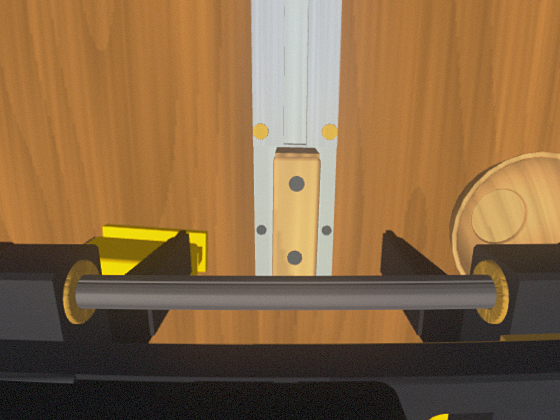

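```bash
python3 - <<'E'
from h import *
c=load('w2.png');t=load('top1.png');g=np.array([468.5,-133.2])
print('screws',onz(c,[[296.5,184],[294.5,258]],74).round(1))
print('edge',onz(c,[[273.5,190],[319.5,190],[297,155]],74).round(1))
print('rail edges',onz(c,[[253,60],[341,60],[254,190],[337,190]],23).round(1))
print('yellow',onz(c,[[207,232],[103,227],[207,270]],[[60]] if 0 else 60).round(1))
m=((np.abs(cv2.cvtColor(t['frame'],cv2.COLOR_RGB2HSV)[...,0].astype(int)-28)<5)&(t['frame'][...,2]<60)&(t['frame'][...,0]>150)).astype(np.uint8)
for k in cv2.findContours(m,0,2)[0]:
  if cv2.contourArea(k)>40: print(cv2.minAreaRect(onz(t,k.reshape(-1,2)+0.,30)[:,:2].astype(np.float32)))
E
```

```text
screws [[ 474.8 -108.4   74. ]
 [ 474.4 -158.4   74. ]]
edge [[ 460.3 -112.5   74. ]
 [ 489.4 -112.1   74. ]
 [ 474.7  -90.1   74. ]]
rail edges [[ 443.2  -27.6   23. ]
 [ 506.5  -26.8   23. ]
 [ 443.2 -123.3   23. ]
 [ 507.7 -122.5   23. ]]
yellow [[ 413.6 -145.8   60. ]
 [ 340.  -143.3   60. ]
 [ 412.4 -174.4   60. ]]
```

Call:
drive_tool(targets=[{"jaw": 0.55, "travel": [0, 0.006, 0], "twist": 0.012}, {"jaw": 0.55, "travel": [0, 0.006, 0.01], "twist": 0.012}, {"jaw": 0.55, "travel": [0, 0.006, 0.03], "twist": 0.012}, {"jaw": 0.55, "travel": [0, 0.006, 0.05], "twist": 0.012}, {"jaw": 0.55, "travel": [0, 0.006, 0.05], "twist": 0.012}])

```text
t: 3.28
eef_pos: [475.5, -133.1, 83.6]
tcp_rot: [-3.14, -0.001, 1.573]
ft_force: [0.2, -0.4, -0.5]
opening: 0.71
grip_force: 0.0
```

Call:
drive_tool(targets=[{"jaw": 0.55, "travel": [0, 0, 0], "twist": 0}, {"jaw": 0.55, "travel": [0, 0, 0], "twist": 0}, {"jaw": 0.55, "travel": [0, 0, 0.01], "twist": 0}, {"jaw": 0.55, "travel": [0, 0, 0.02], "twist": 0}, {"jaw": 0.55, "travel": [0, 0, 0.03], "twist": 0}, {"jaw": 0.55, "travel": [0, 0, 0.04], "twist": 0}, {"jaw": 0.55, "travel": [0, 0, 0.046], "twist": 0}, {"jaw": 0.55, "travel": [0, 0, 0.046], "twist": 0}])

```text
t: 3.95
eef_pos: [474.8, -133.3, 37.0]
tcp_rot: [-3.139, -0.001, 1.573]
ft_force: [0.1, 0.5, 0.2]
opening: 0.55
grip_force: 0.0
```

```bash
python3 - <<'E'
from h import *
s=state();print(s['eef_pos'],s['tcp_rot'],s['ft_force'],s['moment'],s['opening'])
E
```

```text
[ 474.78140557 -133.28265426   36.99265755] [-3.13919590e+00 -1.13888054e-03  1.57268688e+00] [0.08488815 0.52472523 0.22026797] [-0.09321548  0.05467314  0.02478991] 0.550128491636398
```

Call:
drive_tool(targets=[{"jaw": 0.28, "travel": [0, 0, 0], "twist": 0}, {"jaw": 0.28, "travel": [0, 0, 0], "twist": 0}, {"jaw": 0.28, "travel": [0, 0, 0], "twist": 0}, {"jaw": 0.28, "travel": [0, 0, 0], "twist": 0}, {"jaw": 0.28, "travel": [0, 0, 0], "twist": 0}, {"jaw": 0.28, "travel": [0, 0, 0], "twist": 0}])

```text
t: 4.45
eef_pos: [475.3, -133.5, 38.9]
tcp_rot: [3.141, -0.0, 1.573]
ft_force: [-2.9, 0.8, 5.0]
opening: 0.31
grip_force: 30.0
```

```bash
python3 - <<'E'
from h import *
s=state();print(s['eef_pos'],s['tcp_rot'],s['ft_force'],s['moment'],s['opening'],s['grip_force'])
E
```

```text
[ 475.34342553 -133.51683031   38.93336486] [ 3.14145856e+00 -1.59234419e-05  1.57276214e+00] [-2.93287499  0.75757021  5.03345637] [-0.009659    0.44701353  0.03601   ] 0.3098212961285548 30.00059723854065
```

Call:
drive_tool(targets=[{"jaw": 0.28, "travel": [0, 0, -0.001], "twist": 0}, {"jaw": 0.28, "travel": [0, 0, -0.0015], "twist": 0}, {"jaw": 0.28, "travel": [0, 0, -0.0015], "twist": 0}])

```text
t: 4.7
eef_pos: [475.5, -133.6, 40.2]
tcp_rot: [3.141, -0.0, 1.573]
ft_force: [-0.9, 0.2, -2.2]
opening: 0.317
grip_force: 30.0
```

```bash
python3 - <<'E'
from h import *
s=state();print(s['eef_pos'],s['tcp_rot'],s['ft_force'],s['moment'],s['opening'],s['grip_force'])
E
```

```text
[ 475.53203094 -133.55376356   40.15616712] [ 3.14131953e+00 -4.52925217e-06  1.57272449e+00] [-0.9334865   0.2478126  -2.18042781] [-0.12243358  0.05074196 -0.00203585] 0.3166698412481976 29.999497532844543
```

Call:
drive_tool(targets=[{"jaw": 0.28, "travel": [0.003, 0, 0], "twist": 0}, {"jaw": 0.28, "travel": [0.008, 0, 0], "twist": 0}, {"jaw": 0.28, "travel": [0.013, 0, 0], "twist": 0}, {"jaw": 0.28, "travel": [0.018, 0, 0], "twist": 0}, {"jaw": 0.28, "travel": [0.023, 0, 0], "twist": 0}, {"jaw": 0.28, "travel": [0.028, 0, 0], "twist": 0}, {"jaw": 0.28, "travel": [0.033, 0, 0], "twist": 0}, {"jaw": 0.28, "travel": [0.038, 0, 0], "twist": 0}])

```text
t: 5.37
eef_pos: [475.4, -94.9, 40.1]
tcp_rot: [3.142, -0.0, 1.573]
ft_force: [0.0, -0.7, -1.9]
opening: 0.315
grip_force: 30.0
```

Call:
drive_tool(targets=[{"jaw": 0.28, "travel": [0.005, 0, 0], "twist": 0}, {"jaw": 0.28, "travel": [0.01, 0, 0], "twist": 0}, {"jaw": 0.28, "travel": [0.015, 0, 0], "twist": 0}, {"jaw": 0.28, "travel": [0.02, 0, 0], "twist": 0}, {"jaw": 0.28, "travel": [0.025, 0, 0], "twist": 0}, {"jaw": 0.28, "travel": [0.03, 0, 0], "twist": 0}, {"jaw": 0.28, "travel": [0.035, 0, 0], "twist": 0}, {"jaw": 0.28, "travel": [0.04, 0, 0], "twist": 0}])

```text
t: 6.03
eef_pos: [475.2, -55.0, 40.1]
tcp_rot: [-3.142, -0.0, 1.573]
ft_force: [-0.2, -0.3, -0.8]
opening: 0.315
grip_force: 30.0
```

Call:
drive_tool(targets=[{"jaw": 0.28, "travel": [0.005, 0, 0], "twist": 0}, {"jaw": 0.28, "travel": [0.01, 0, 0], "twist": 0}, {"jaw": 0.28, "travel": [0.015, 0, 0], "twist": 0}, {"jaw": 0.28, "travel": [0.02, 0, 0], "twist": 0}, {"jaw": 0.28, "travel": [0.025, 0, 0], "twist": 0}, {"jaw": 0.28, "travel": [0.03, 0, 0], "twist": 0}, {"jaw": 0.28, "travel": [0.035, 0, 0], "twist": 0}, {"jaw": 0.28, "travel": [0.04, 0, 0], "twist": 0}])

```text
t: 6.7
eef_pos: [475.0, -15.0, 40.1]
tcp_rot: [-3.141, -0.0, 1.573]
ft_force: [-0.9, -1.6, -2.3]
opening: 0.315
grip_force: 30.0
```

Call:
drive_tool(targets=[{"jaw": 0.28, "travel": [0.003, 0, 0], "twist": 0}, {"jaw": 0.28, "travel": [0.006, 0, 0], "twist": 0}, {"jaw": 0.28, "travel": [0.009, 0, 0], "twist": 0}, {"jaw": 0.28, "travel": [0.012, 0, 0], "twist": 0}, {"jaw": 0.28, "travel": [0.015, 0, 0], "twist": 0}, {"jaw": 0.28, "travel": [0.018, 0, 0], "twist": 0}, {"jaw": 0.28, "travel": [0.021, 0, 0], "twist": 0}, {"jaw": 0.28, "travel": [0.024, 0, 0], "twist": 0}])

```text
t: 7.37
eef_pos: [474.8, 8.7, 40.0]
tcp_rot: [-3.141, -0.0, 1.573]
ft_force: [-4.8, -2.6, -1.3]
opening: 0.313
grip_force: 30.0
```

Call:
drive_tool(targets=[{"jaw": 0.28, "travel": [0.003, 0, 0], "twist": 0}, {"jaw": 0.28, "travel": [0.006, 0, 0], "twist": 0}, {"jaw": 0.28, "travel": [0.009, 0, 0], "twist": 0}, {"jaw": 0.28, "travel": [0.012, 0, 0], "twist": 0}, {"jaw": 0.28, "travel": [0.015, 0, 0], "twist": 0}, {"jaw": 0.28, "travel": [0.018, 0, 0], "twist": 0}, {"jaw": 0.28, "travel": [0.021, 0, 0], "twist": 0}, {"jaw": 0.28, "travel": [0.024, 0, 0], "twist": 0}])

```text
t: 8.03
eef_pos: [474.7, 32.8, 40.0]
tcp_rot: [-3.141, -0.0, 1.573]
ft_force: [-4.8, -3.3, -1.9]
opening: 0.316
grip_force: 30.0
```

Call:
drive_tool(targets=[{"jaw": 0.28, "travel": [0.002, -0.0005, 0], "twist": 0}, {"jaw": 0.28, "travel": [0.004, -0.001, 0], "twist": 0}, {"jaw": 0.28, "travel": [0.006, -0.001, 0], "twist": 0}, {"jaw": 0.28, "travel": [0.008, -0.001, 0], "twist": 0}, {"jaw": 0.28, "travel": [0.01, -0.001, 0], "twist": 0}, {"jaw": 0.28, "travel": [0.012, -0.001, 0], "twist": 0}, {"jaw": 0.28, "travel": [0.014, -0.001, 0], "twist": 0}, {"jaw": 0.28, "travel": [0.016, -0.001, 0], "twist": 0}])

```text
t: 8.7
eef_pos: [474.4, 48.7, 40.2]
tcp_rot: [3.141, -0.0, 1.573]
ft_force: [-0.4, -0.7, -2.3]
opening: 0.312
grip_force: 30.0
```

Call:
drive_tool(targets=[{"jaw": 0.28, "travel": [0.002, 0, 0], "twist": 0}, {"jaw": 0.28, "travel": [0.004, 0, 0], "twist": 0}, {"jaw": 0.28, "travel": [0.006, 0, 0], "twist": 0}, {"jaw": 0.28, "travel": [0.008, 0, 0], "twist": 0}, {"jaw": 0.28, "travel": [0.01, 0, 0], "twist": 0}, {"jaw": 0.28, "travel": [0.012, 0, 0], "twist": 0}])

```text
t: 9.2
eef_pos: [474.1, 60.7, 40.1]
tcp_rot: [3.142, -0.0, 1.573]
ft_force: [0.0, 0.4, -2.0]
opening: 0.316
grip_force: 30.0
```

Now feel for the block, 1 mm per row.

Call:
drive_tool(targets=[{"jaw": 0.28, "travel": [0.001, 0, 0], "twist": 0}, {"jaw": 0.28, "travel": [0.002, 0, 0], "twist": 0}, {"jaw": 0.28, "travel": [0.003, 0, 0], "twist": 0}, {"jaw": 0.28, "travel": [0.004, 0, 0], "twist": 0}, {"jaw": 0.28, "travel": [0.005, 0, 0], "twist": 0}, {"jaw": 0.28, "travel": [0.006, 0, 0], "twist": 0}])

```text
t: 9.7
eef_pos: [474.1, 66.6, 40.1]
tcp_rot: [3.142, -0.0, 1.573]
ft_force: [-0.4, 0.1, -3.0]
opening: 0.316
grip_force: 30.0
```

Call:
drive_tool(targets=[{"jaw": 0.28, "travel": [0.0007, 0, 0], "twist": 0}, {"jaw": 0.28, "travel": [0.0014, 0, 0], "twist": 0}, {"jaw": 0.28, "travel": [0.002, 0, 0], "twist": 0}])

```text
t: 9.95
eef_pos: [474.0, 68.6, 40.1]
tcp_rot: [3.142, -0.0, 1.573]
ft_force: [0.1, -0.7, -2.4]
opening: 0.315
grip_force: 30.0
```

Call:
drive_tool(targets=[{"jaw": 0.28, "travel": [0.0007, 0, 0], "twist": 0}, {"jaw": 0.28, "travel": [0.0014, 0, 0], "twist": 0}, {"jaw": 0.28, "travel": [0.002, 0, 0], "twist": 0}])

```text
t: 10.2
eef_pos: [474.0, 70.5, 40.1]
tcp_rot: [3.142, -0.0, 1.573]
ft_force: [-0.2, -0.3, -2.5]
opening: 0.313
grip_force: 30.0
```

Call:
drive_tool(targets=[{"jaw": 0.28, "travel": [0.0005, 0, 0], "twist": 0}, {"jaw": 0.28, "travel": [0.001, 0, 0], "twist": 0}])

```text
t: 10.37
eef_pos: [474.1, 71.5, 40.1]
tcp_rot: [3.141, -0.0, 1.573]
ft_force: [-0.2, -0.4, -1.9]
opening: 0.313
grip_force: 30.0
```

Call:
drive_tool(targets=[{"jaw": 0.28, "travel": [0.0005, 0, 0], "twist": 0}, {"jaw": 0.28, "travel": [0.001, 0, 0], "twist": 0}])

```text
t: 10.53
eef_pos: [474.1, 72.1, 40.2]
tcp_rot: [3.141, 0.001, 1.574]
ft_force: [-0.4, -11.0, 1.8]
opening: 0.315
grip_force: 30.0
```

Call:
drive_tool(targets=[{"jaw": 0.28, "travel": [-0.001, 0, 0], "twist": 0}, {"jaw": 0.28, "travel": [-0.0025, 0, 0], "twist": 0}, {"jaw": 0.28, "travel": [-0.0025, 0, 0], "twist": 0}, {"jaw": 0.28, "travel": [-0.0025, 0, -0.001], "twist": 0}, {"jaw": 0.28, "travel": [-0.0025, 0, -0.002], "twist": 0}, {"jaw": 0.28, "travel": [-0.0025, 0, -0.003], "twist": 0}])

```text
t: 11.03
eef_pos: [474.0, 70.0, 43.2]
tcp_rot: [3.142, -0.0, 1.573]
ft_force: [-0.2, 0.7, -3.4]
opening: 0.312
grip_force: 30.0
```

Call:
drive_tool(targets=[{"jaw": 0.28, "travel": [0, 0, -0.001], "twist": 0}, {"jaw": 0.28, "travel": [0, 0, -0.002], "twist": 0}, {"jaw": 0.28, "travel": [0, 0, -0.003], "twist": 0}, {"jaw": 0.28, "travel": [0, 0, -0.004], "twist": 0}])

```text
t: 11.37
eef_pos: [474.0, 70.0, 47.2]
tcp_rot: [-3.142, -0.0, 1.573]
ft_force: [0.9, -0.5, -1.9]
opening: 0.318
grip_force: 30.0
```

Call:
drive_tool(targets=[{"jaw": 0.28, "travel": [0, 0, -0.002], "twist": 0}, {"jaw": 0.28, "travel": [0, 0, -0.004], "twist": 0}, {"jaw": 0.28, "travel": [0, 0, -0.006], "twist": 0}, {"jaw": 0.28, "travel": [0, 0, -0.008], "twist": 0}, {"jaw": 0.28, "travel": [0, 0, -0.011], "twist": 0}, {"jaw": 0.28, "travel": [0, 0, -0.014], "twist": 0}, {"jaw": 0.28, "travel": [0, 0, -0.018], "twist": 0}, {"jaw": 0.28, "travel": [0, 0, -0.022], "twist": 0}])

```text
t: 12.03
eef_pos: [474.0, 70.0, 69.5]
tcp_rot: [-3.142, -0.0, 1.573]
ft_force: [0.0, -0.3, -2.9]
opening: 0.315
grip_force: 30.0
```

Call:
drive_tool(targets=[{"jaw": 0.28, "travel": [0, 0, -0.006], "twist": 0}, {"jaw": 0.28, "travel": [0, 0, -0.014], "twist": 0}, {"jaw": 0.28, "travel": [0, 0, -0.022], "twist": 0}, {"jaw": 0.28, "travel": [0, 0, -0.03], "twist": 0}, {"jaw": 0.28, "travel": [0, 0, -0.038], "twist": 0}, {"jaw": 0.28, "travel": [0, 0, -0.046], "twist": 0}, {"jaw": 0.28, "travel": [0, 0, -0.052], "twist": 0}, {"jaw": 0.28, "travel": [0, 0, -0.055], "twist": 0}])

```text
t: 12.7
eef_pos: [474.3, 70.0, 125.2]
tcp_rot: [3.14, -0.0, 1.573]
ft_force: [0.9, -0.2, -1.9]
opening: 0.315
grip_force: 30.0
```

Call:
drive_tool(targets=[{"jaw": 0.28, "travel": [0.005, 0.01, 0], "twist": -0.05}, {"jaw": 0.28, "travel": [0.015, 0.032, 0], "twist": -0.14}, {"jaw": 0.28, "travel": [0.027, 0.058, 0], "twist": -0.24}, {"jaw": 0.28, "travel": [0.04, 0.084, 0], "twist": -0.35}, {"jaw": 0.28, "travel": [0.053, 0.112, 0], "twist": -0.46}, {"jaw": 0.28, "travel": [0.066, 0.138, 0], "twist": -0.56}, {"jaw": 0.28, "travel": [0.077, 0.162, 0], "twist": -0.66}, {"jaw": 0.28, "travel": [0.084, 0.176, 0], "twist": -0.74}])

```text
t: 13.37
eef_pos: [651.7, 155.4, 123.7]
tcp_rot: [3.141, 0.0, 2.318]
ft_force: [-0.6, 0.8, -3.1]
opening: 0.313
grip_force: 30.0
```

Call:
drive_tool(targets=[{"jaw": 0.28, "travel": [0, 0, 0], "twist": -0.1}, {"jaw": 0.28, "travel": [0, 0, 0], "twist": -0.2}, {"jaw": 0.28, "travel": [0, 0, 0], "twist": -0.31}, {"jaw": 0.28, "travel": [0, 0, 0], "twist": -0.42}, {"jaw": 0.28, "travel": [0, 0, 0], "twist": -0.53}, {"jaw": 0.28, "travel": [0, 0, 0], "twist": -0.63}, {"jaw": 0.28, "travel": [0, 0, 0], "twist": -0.71}, {"jaw": 0.28, "travel": [0, 0, 0], "twist": -0.743}])

```text
t: 14.03
eef_pos: [649.6, 154.3, 123.8]
tcp_rot: [-3.141, -0.001, 3.061]
ft_force: [-0.1, -0.1, -2.3]
opening: 0.314
grip_force: 30.0
```

```bash
python3 - <<'E'
from h import *
c=snap('wrist','w3.png');b=snap('top','top3.png');s=state();print(s['eef_pos'],s['tcp_rot'],-np.array(c['R']).T@c['t'])
A=cv2.resize(b['frame'][125:190,185:265,::-1],(560,455),interpolation=2)[:,:240+200]
cv2.imwrite('pics/w3z.png',np.hstack([c['frame'][:360,100:460,::-1],cv2.resize(A,(440,360))]))
E
```

```text
[649.66377217 154.28291131 123.84038183] [-3.14153002e+00 -7.49724211e-04  3.05617551e+00] [583.39394987 160.60937356 293.11912173]
```

View pics/w3z.png

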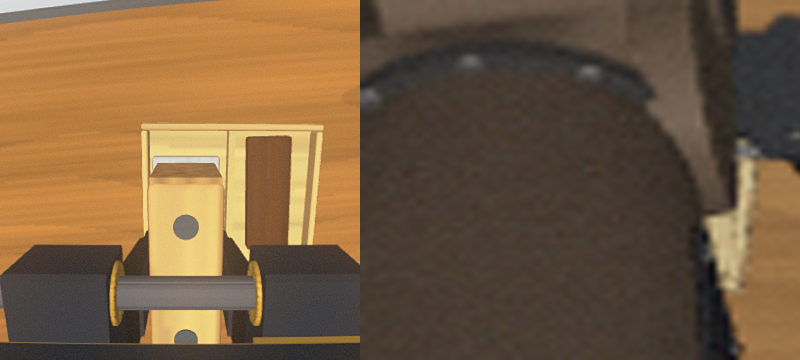

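```bash
python3 - <<'E'
from h import *
c=load('w3.png');s=np.array([649.7,154.3]);y=3.0562
ax=np.array([np.cos(y),np.sin(y)]);ay=np.array([np.sin(y),-np.cos(y)])
def t(uv,z):
    d=onz(c,uv,z)[:,:2]-s; print((d@np.c_[ax,ay]).round(1).tolist())
t([[241,124],[423,125],[241,130],[423,130],[328,130],[250,130]],22)  # rim
t([[414,245],[327,232]],22)
t([[252,156],[320,156]],90) # foot far edge approx at z
E
```

```text
[[58.7, -31.9], [58.8, 101.3], [54.4, -32.0], [55.2, 101.6], [54.6, 31.6], [54.4, -25.4]]
[[-34.4, 102.6], [-23.6, 33.1]]
[[43.2, -18.0], [43.4, 19.8]]
```

Call:
drive_tool(targets=[{"jaw": 0.28, "travel": [-0.0015, 0.0015, 0.005], "twist": 0}, {"jaw": 0.28, "travel": [-0.0015, 0.0015, 0.015], "twist": 0}, {"jaw": 0.28, "travel": [-0.0015, 0.0015, 0.025], "twist": 0}, {"jaw": 0.28, "travel": [-0.0015, 0.0015, 0.035], "twist": 0}, {"jaw": 0.28, "travel": [-0.0015, 0.0015, 0.045], "twist": 0}, {"jaw": 0.28, "travel": [-0.0015, 0.0015, 0.053], "twist": 0}, {"jaw": 0.28, "travel": [-0.0015, 0.0015, 0.058], "twist": 0}, {"jaw": 0.28, "travel": [-0.0015, 0.0015, 0.06], "twist": 0}])

```text
t: 14.8
eef_pos: [651.1, 155.6, 62.8]
tcp_rot: [-3.141, -0.001, 3.056]
ft_force: [-0.3, 0.1, -2.1]
opening: 0.313
grip_force: 30.0
```

Call:
drive_tool(targets=[{"jaw": 0.28, "travel": [0, 0, 0.003], "twist": 0}, {"jaw": 0.28, "travel": [0, 0, 0.006], "twist": 0}, {"jaw": 0.28, "travel": [0, 0, 0.009], "twist": 0}, {"jaw": 0.28, "travel": [0, 0, 0.012], "twist": 0}, {"jaw": 0.28, "travel": [0, 0, 0.015], "twist": 0}, {"jaw": 0.28, "travel": [0, 0, 0.017], "twist": 0}, {"jaw": 0.28, "travel": [0, 0, 0.019], "twist": 0}, {"jaw": 0.28, "travel": [0, 0, 0.02], "twist": 0}])

```text
t: 15.47
eef_pos: [651.5, 155.7, 43.9]
tcp_rot: [3.142, -0.0, 3.056]
ft_force: [0.2, 0.6, -2.1]
opening: 0.313
grip_force: 30.0
```

Call:
drive_tool(targets=[{"jaw": 0.28, "travel": [0, 0, 0.0007], "twist": 0}, {"jaw": 0.28, "travel": [0, 0, 0.0014], "twist": 0}, {"jaw": 0.28, "travel": [0, 0, 0.002], "twist": 0}, {"jaw": 0.28, "travel": [0, 0, 0.003], "twist": 0}, {"jaw": 0.28, "travel": [0, 0, 0.0035], "twist": 0}])

```text
t: 15.88
eef_pos: [651.5, 155.7, 40.6]
tcp_rot: [3.141, 0.0, 3.056]
ft_force: [0.2, -0.1, -2.3]
opening: 0.311
grip_force: 30.0
```

Call:
drive_tool(targets=[{"jaw": 0.28, "travel": [0, 0, 0.0005], "twist": 0}, {"jaw": 0.28, "travel": [0, 0, 0.001], "twist": 0}])

```text
t: 16.05
eef_pos: [651.5, 155.7, 39.6]
tcp_rot: [3.142, 0.0, 3.056]
ft_force: [-0.8, -0.4, -1.6]
opening: 0.31
grip_force: 30.0
```

Call:
drive_tool(targets=[{"jaw": 0.28, "travel": [0, 0, 0.0003], "twist": 0}, {"jaw": 0.28, "travel": [0, 0, 0.0006], "twist": 0}])

```text
t: 16.22
eef_pos: [651.5, 155.7, 39.0]
tcp_rot: [3.141, 0.0, 3.056]
ft_force: [-0.5, 0.4, -2.0]
opening: 0.314
grip_force: 30.0
```

Call:
drive_tool(targets=[{"jaw": 0.28, "travel": [0, 0, 0.0003], "twist": 0}, {"jaw": 0.28, "travel": [0, 0, 0.0006], "twist": 0}])

```text
t: 16.38
eef_pos: [651.5, 155.7, 38.4]
tcp_rot: [3.141, 0.0, 3.056]
ft_force: [-0.0, -0.3, -1.9]
opening: 0.316
grip_force: 30.0
```

Call:
drive_tool(targets=[{"jaw": 0.28, "travel": [0, 0, 0.0003], "twist": 0}, {"jaw": 0.28, "travel": [0, 0, 0.0006], "twist": 0}])

```text
t: 16.55
eef_pos: [651.5, 155.7, 38.0]
tcp_rot: [3.142, 0.0, 3.056]
ft_force: [-0.7, -0.6, 3.2]
opening: 0.315
grip_force: 30.0
```

Call:
drive_tool(targets=[{"jaw": 0.28, "travel": [0, 0, 0.0003], "twist": 0}, {"jaw": 0.28, "travel": [0, 0, 0.0006], "twist": 0}])

```text
t: 16.72
eef_pos: [651.5, 155.7, 38.0]
tcp_rot: [3.141, 0.0, 3.056]
ft_force: [-4.0, -1.1, 9.6]
opening: 0.312
grip_force: 30.0
```

Call:
drive_tool(targets=[{"jaw": 0.28, "travel": [0, 0, -0.0007], "twist": 0}, {"jaw": 0.4, "travel": [0, 0, -0.0007], "twist": 0}, {"jaw": 0.6, "travel": [0, 0, -0.0007], "twist": 0}, {"jaw": 0.6, "travel": [0, 0, -0.0007], "twist": 0}, {"jaw": 0.6, "travel": [0, 0, -0.0007], "twist": 0}, {"jaw": 0.6, "travel": [0, 0, -0.0007], "twist": 0}, {"jaw": 0.6, "travel": [0, 0, -0.0007], "twist": 0}, {"jaw": 0.6, "travel": [0, 0, -0.0007], "twist": 0}])

```text
t: 17.38
eef_pos: [651.5, 155.7, 37.9]
tcp_rot: [3.142, 0.0, 3.056]
ft_force: [0.8, 0.3, -0.4]
opening: 0.597
grip_force: 0.0
```

Call:
drive_tool(targets=[{"jaw": 0.6, "travel": [0, 0, -0.005], "twist": 0}, {"jaw": 0.6, "travel": [0, 0, -0.015], "twist": 0}, {"jaw": 0.6, "travel": [0, 0, -0.03], "twist": 0}, {"jaw": 0.6, "travel": [0, 0, -0.05], "twist": 0}, {"jaw": 0.6, "travel": [0, 0, -0.075], "twist": 0}, {"jaw": 0.6, "travel": [0, 0, -0.1], "twist": 0}, {"jaw": 0.6, "travel": [0, 0, -0.12], "twist": 0}, {"jaw": 0.6, "travel": [0, 0, -0.12], "twist": 0}])

```text
t: 18.05
eef_pos: [653.1, 156.0, 163.5]
tcp_rot: [3.14, 0.007, 3.056]
ft_force: [0.9, 0.6, 0.7]
opening: 0.601
grip_force: 0.0
```

```bash
python3 - <<'E'
from h import *
c=snap('wrist','w4.png');b=snap('scene','s4.png');s=state();print(s['eef_pos'],s['ft_force'],s['opening'])
A=cv2.resize(b['frame'][170:300,220:380,::-1],(440,358),interpolation=2)
cv2.imwrite('pics/w4z.png',np.hstack([c['frame'][:358,100:460,::-1],A]))
E
```

```text
[651.6088671  155.71258441 159.18926451] [-0.32810925  0.20103885 -0.56101773] 0.5999648621572699
```

View pics/w4z.png

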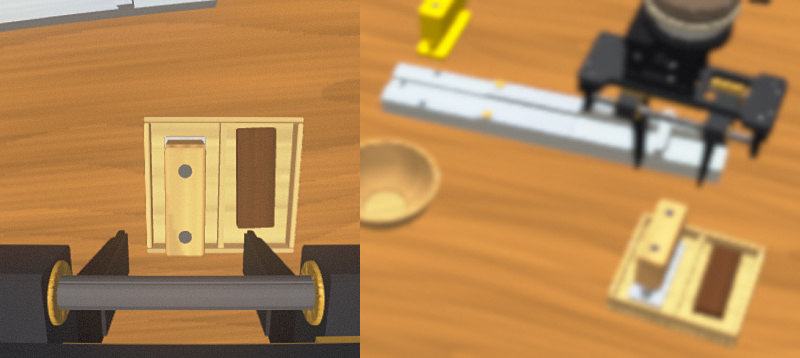

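The picture shows the stop upright, lengthwise in the empty compartment (foot edge at crop (165–205, 137)), with the wedge untouched and the gripper clear.

```bash
python3 -c "
from cell import *
print(job_done())"
```

```text
the job is handed in; nothing more can be done
None
```

The fence stop met the end block (felt at 11 N), was lifted straight out and now stands on its foot lengthwise in the empty tray compartment; the gripper is clear, and the job was handed in at about 18 s.

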